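# Fetch the adapter ring from behind the bottle and the case

## Robot

A 6-joint arm with a two-finger parallel gripper is mounted at the origin on a cart in front of the work surface, level with it; the furniture and walls round the work are solid. World frame = base frame: x ahead of the robot, y to its left, z up, the work surface at z = 0. Lengths are in m, angles in rad, forces in N, time in s.
With the tool pointing down it reaches from about 0.3 to 0.75 m from the base axis. Payload 8.5 kg.
Tool frame: the origin (TCP) lies midway between the tips of the shut fingers; the grasp point (between the pads) lies 19 mm behind it; z points along the fingers, y is the direction in which the jaws open and shut (so a half turn about z gives the same grasp; the last joint's range is limited). The gripper opens to 85 mm and grips with 20 to 120 N. Pads are 22 mm wide; open, the fingers measure 114 mm over their backs; the gripper's body (76 mm by 85 mm) begins 54 mm behind the grasp point. The pads swing forward as they close: fully open they stand 13 mm farther back than shut.
Start: joints at [1.054, 0.381, 1.297, -0, 1.464, -0.215], TCP at [0.163, 0.525, 0.231] pointing down, gripper open.
Joint ranges: [-3.11, 3.11], [-0.89, 2.33], [0.22, 2.48], [-1.42, 4.56], [0.17, 2.85], [-2.88, 2.88]. Speed limits (rad/s): [2.39, 2.39, 3.14, 3.14, 3.14, 3.14].

## Interface

Orientations are given as a unit quaternion [x, y, z, w].
In Python, from station import ctrl, eyes gives the robot as it stands. The module is installed in compiled form; this text tells all that it offers.
- The arm moves only by the shell command python3 -m pendant 'ROWS' [FORCE]. ROWS is JSON, a list of rows, each an object with "travel": the shift along the tool's x, y, z in mm, a list of three; "dr": the turn, a rotation vector about the tool's x, y, z in degrees, a list of three; "hand": the finger opening in mm, from 0 to 85.4. In form: [{"travel": [tx, ty, tz], "dr": [ax, ay, az], "hand": hand}, ...]. A call has exactly 8 rows; each row shifts and turns the commanded pose from where the row before left it, along the tool's axes as they then stand; what a row does not reach is not made up. A row lasts 1/8 s, in which the tool goes at most 62.5 mm and 10.7 degrees, less where a joint would pass 70% of its speed; a pose out of reach is approached as far as the arm can. A call is refused whole if a number of a shift passes 62.5 or a number of a turn 10.7, either way. A call with a gripper value outside its range is refused whole. The fingers move at their own pace and stop on an object; FORCE is the grip in N (left out, the last holds). Time passes only in rows, so rows that do not move let the fingers close, or fill a call up. It gives the time, the measured TCP pose, the force and the opening at its end, in the units of the state.
- ctrl.state(): the state, without advancing time (a new reading comes with each control period).
- eyes.get_image(name): name is "side" or "top"; returns the picture (480x640x3 uint8, red, green, blue); there is no depth.
- eyes.calibration(name): a dict with "fx", "fy", "cx", "cy" (pixels), "view" (4x4, takes a point from world to camera coordinates). Camera axes: x right, y down, z forward; pixel columns grow to the right and rows downward; lengths in m; the calibration is good to about 2 mm. A picture is of the moment at which its call begins. calibration takes no time and is no camera call.
- ctrl.hand_in(): hands the job in, once; it reports no verdict.
Trained networks look in the newest picture that a camera, given by its name, has taken for a name from the list of things; names that differ only in an ending like _2 or _b are one class to them, and where a whole thing is asked for, a point or a joint stands for the part that bears it (a point fixed in the world has none). Each returns a list of dicts, best first, with "conf" (0 to 1); they miss things now and then, are a little off and sometimes report something else, mostly with a low value. They report only what shows in the picture. A call takes as long as a camera call. They do not tell look-alikes from the thing itself.
- eyes.search_frame(label, camera): "at" ([x, y, z] in m, in world coordinates, good to about 4 mm: the middle of the surface that is visible of it).
- eyes.pinpoint(label, camera): "at" ([x, y, z] in m, in world coordinates, good to about 4 mm: a listed point, or the origin of a listed thing).
The state is a dict: "time": time; "qpos": joint angles; "joint_velocities": joint speeds; "joint_torque": joint torques, N m; "ee_pos": TCP position; "tool_rot": TCP orientation; "force": force on the tool from outside, world axes, zero at the start; "moment": the same for the moment, N m; "width": finger opening in m.
Only numpy, scipy, OpenCV 4.12 (cv2) and the standard library are available. Lean on these libraries where they do the work, as an engineer would, in place of code of your own. Each camera call takes 0.05 s, during which the arm holds its last target. There are 200 camera calls.

## Task

The camera adapter ring is boxed in at the back of the grey accessory tray. First stand the lens case and the small brown bottle aside in the steel side tray, then set the ring flat in the middle of the round white pedestal, and only then put the case and the bottle back, each on the marked place where it stood at the start. Keep all three upright throughout.

Things in the scene. Friction and masses are not known exactly. Their poses are not given: they have to be found in the camera images.
- objective_case: black round lens case (closed jar with a screw cap and a white label), 49 mm diameter (body 46 mm up to 60 mm high, cap 49 mm above it), 72 mm high, 90 g or so, loose, stands upright; origin at the centre of its underside, z up. Starts on one of the two marked places of the accessory tray, left or right.
- oil_bottle: small brown bottle with black cap, body 30 mm diameter and 52 mm high, cap 24 mm diameter up to 62 mm high, about 40 g, loose, stands upright; origin at the centre of its underside, z up. Starts on the other marked place.
- adapter_ring: black adapter ring with a silver top lip, 42 mm outer diameter up to 17 mm high, top lip 36 mm, 21 mm high in all, about 60 g, loose, lies flat, round about z; origin at the centre of its underside, z up. Starts in the nook of the accessory tray.
- accessory_tray: grey tray, fixed, 94 (x) by 190 mm (y), lip 8 mm, floor 4 mm above the bench; origin mid underside; x points to its back, away from the robot, +-0.25 rad. White 56 mm circles mark places at x 3, y +50 and -50 mm. Ring seat at x 15, y 0; round its back an aluminium wall, top 34 mm, from x 35 to 46, |y| under 25 mm. Case and bottle gone, the ring can be gripped along the tray's y.
- side_tray: shallow stainless steel tray, fixed, 100 mm (its x) by 170 mm (its y), lip 8 mm high and 3 mm thick, inner floor 3 mm above the bench; origin at the centre of its underside, up to 0.2 rad turned. Room for the case and the bottle side by side, for example at y = +40 and -40 mm.
- pedestal: low round white pedestal, fixed, 90 mm diameter, flat top 16 mm above the bench with a dark circle of 48 mm about its middle; origin at the centre of its underside, z up. A low box (16 mm high) and a flat memory stick lie 65 mm or so to its left and right.
Not all that is in view belongs to the job. Of the things that look like the objective_case, take the one that is nearest to the robot's base at the start.

How it is judged:
By the outcome, as a careful person would: the job done as asked, in the order asked, and still so for the second after the job is handed in, with the robot touching nothing.
It also fails if it takes over 104 s, if anything falls off the work surface, if the arm or the gripper's body presses on something with over 40 N, if the wrist force passes 120 N, or if a joint passes its speed limit or range.

## Working session

There is one attempt and no reset: what is moved stays moved. The work goes in short steps, Python scripts to look and compute and a shell command to move; the robot and the scene stay as the last step left them, time stands still between calls to the robot, and variables do not carry over. Pictures are saved under pics/ and viewed, about 12 in all and at most 16, crops included, and the job is handed in when it is done.

```bash
mkdir -p pics
python3 - <<'E'
from station import ctrl, eyes
import cv2,numpy as np
for c in ("top","side"):
    im=eyes.get_image(c); cv2.imwrite(f"pics/{c}0.png",im[:,:,::-1])
    k=eyes.calibration(c); print(c,k["fx"],k["cx"],k["cy"],np.round(k["view"],3).tolist())
    for l in ("objective_case","oil_bottle","adapter_ring","accessory_tray","side_tray","pedestal"):
        print(l,[(np.round(d["at"],3).tolist(),round(d["conf"],2)) for d in eyes.pinpoint(l,c)])
s=ctrl.state();print(s)
E
```

```text
top 478.19638688351813 320.0224939345952 243.67994650313256 [[-0.028, -1.0, -0.009, 0.408], [-0.998, 0.028, -0.051, 0.583], [0.051, 0.007, -0.999, 0.868], [0.0, 0.0, 0.0, 1.0]]
objective_case [([0.761, 0.383, -0.004], 0.81), ([0.617, 0.214, 0.007], 0.7), ([0.435, 0.608, 0.0], 0.67)]
oil_bottle [([0.629, 0.314, 0.008], 0.51)]
adapter_ring []
accessory_tray [([0.621, 0.262, 0.004], 0.64)]
side_tray [([0.456, 0.385, 0.002], 0.96)]
pedestal [([0.452, 0.151, 0.003], 0.55)]
side 474.40738927305364 317.4390964485266 237.14774141626643 [[1.0, -0.014, -0.004, -0.574], [-0.012, -0.704, -0.71, 0.286], [0.007, 0.71, -0.704, 0.646], [0.0, 0.0, 0.0, 1.0]]
objective_case [([0.757, 0.384, -0.001], 0.83), ([0.428, 0.61, 0.002], 0.72), ([0.611, 0.211, 0.004], 0.62)]
oil_bottle [([0.632, 0.309, 0.004], 0.86)]
adapter_ring [([0.612, 0.211, 0.004], 0.6), ([0.632, 0.262, 0.004], 0.4)]
accessory_tray [([0.451, 0.387, 0.001], 0.7), ([0.451, 0.146, 0.004], 0.4)]
side_tray [([0.449, 0.385, 0.002], 0.87)]
pedestal [([0.45, 0.146, 0.002], 0.78)]
{'time': 0.7, 'qpos': array([ 1.05372289e+00,  3.80602170e-01,  1.29738728e+00,  3.21736097e-05,
        1.46359046e+00, -2.15301787e-01]), 'joint_velocities': array([-2.51671536e-06, -1.49991230e-03, -1.05009844e-04,  1.24765402e-03,
       -8.85512654e-04,  2.45176432e-04]), 'joint_torque': array([ 7.56701684e-04, -4.48246801e+01, -2.31442970e+01, -2.12780506e-04,
        4.69004754e-04, -4.70789274e-06]), 'ee_pos': array([0.16345754, 0.5251402 , 0.23132553]), 'tool_rot': array([ 1.50315653e-01,  9.88638055e-01,  1.16731753e-05, -1.26537349e-05]), 'force': array([-0.41438587,  0.1719044 , -0.44548134]), 'moment': array([ 0.02948095,  0.04484901, -0.01889297]), 'width': 0.08501175134951007}
```

View pics/top0.png

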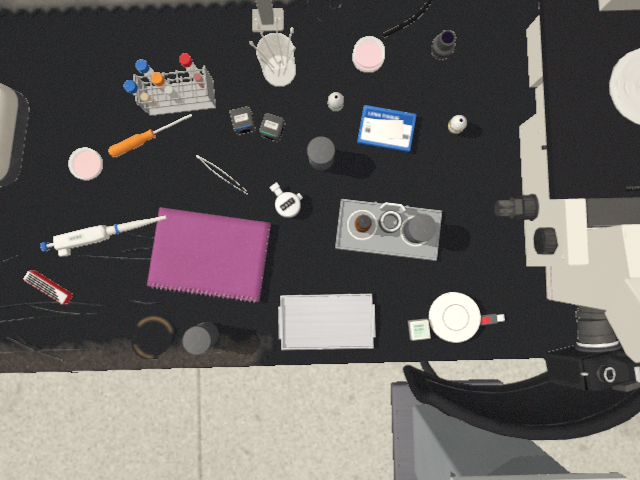

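View pics/side0.png

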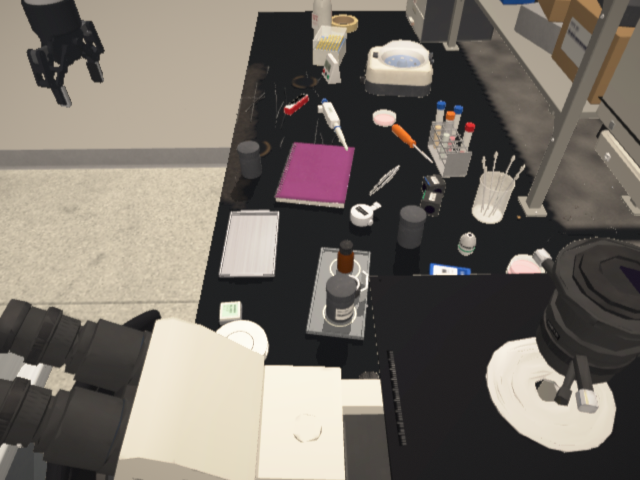

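Case look-alikes: top pixels (321,153), (420,229) and (200,338). By position, the one at (420,229), standing in the tray's right place at (0.615, 0.212), is nearest the base at 0.65 m; the others are at 0.85 and 0.75 m. I'll check that in one crop.

```bash
python3 - <<'E'
import cv2
a=cv2.imread("pics/top0.png")[185:355,270:520]; cv2.imwrite("pics/c1.png",cv2.resize(a,None,fx=3.2,fy=3.2,interpolation=cv2.INTER_CUBIC))
E
cat > h.py <<'E'
import numpy as np
from station import ctrl,eyes
def ray(c,u,v):
    k=eyes.calibration(c);V=np.array(k["view"]);R,t=V[:3,:3],V[:3,3]
    return -R.T@t, R.T@np.array([(u-k["cx"])/k["fx"],(v-k["cy"])/k["fy"],1])
def px(c,u,v,z):
    o,d=ray(c,u,v);return o+d*(z-o[2])/d[2]
def proj(c,p):
    k=eyes.calibration(c);V=np.array(k["view"]);q=V[:3,:3]@np.array(p)+V[:3,3]
    return k["fx"]*q[0]/q[2]+k["cx"],k["fy"]*q[1]/q[2]+k["cy"]
def tri(a,b):
    o1,d1=ray("top",*a);o2,d2=ray("side",*b)
    s=np.linalg.lstsq(np.c_[d1,-d2],o2-o1,rcond=None)[0];p,q=o1+s[0]*d1,o2+s[1]*d2
    return np.round((p+q)/2,3),round(np.linalg.norm(p-q),3)
E
python3 - <<'E'
from h import *
print(tri((545,240),(345,390)),tri((595,375),(20,330)),tri((570,350),(60,345)))
E
```

```text
(array([0.597, 0.018, 0.107]), np.float64(0.024)) (array([0.349, 0.007, 0.268]), np.float64(0.11)) (array([0.371, 0.018, 0.228]), np.float64(0.118))
```

View pics/c1.png

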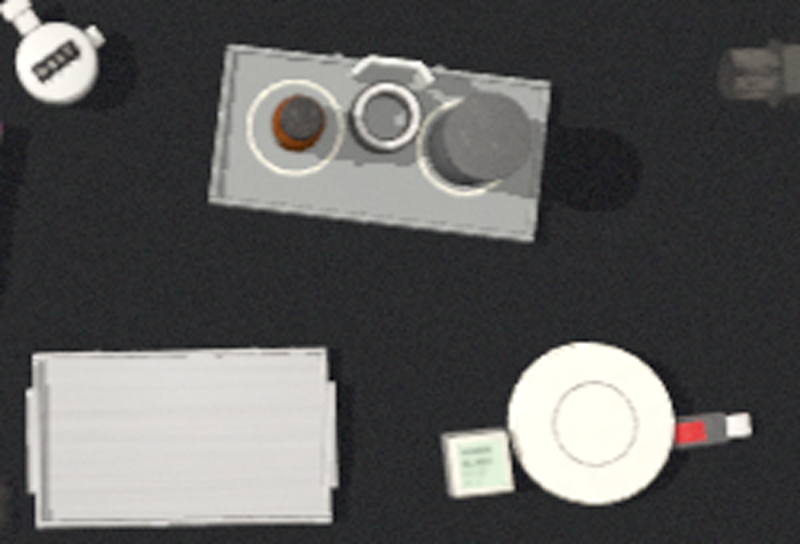

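The crop shows the bottle on the left place, crop (298,118), the ring at (386,117), and the black case on the right place at (487,137). That confirms the choice. Next I work out the poses.

Run:
```python
from h import *
def c(u,v,z): return px("top",270+u/3.2,185+v/3.2,z)
def rect(P,z,n):
    P=[c(u,v,z) for u,v in P];m=sum(P)/4
    y=(P[0]-P[1])+(P[3]-P[2]);yaw=np.arctan2(-y[0],y[1]);
    print(n,m.round(4),"yaw",yaw.round(3),"size",[np.linalg.norm(P[i]-P[(i+1)%4]).round(3) for i in range(4)])
    return m[:2],np.array([[np.cos(yaw),-np.sin(yaw)],[np.sin(yaw),np.cos(yaw)]])
m,R=rect([(228,45),(550,80),(533,241),(209,202)],.008,"acc")
for n,l in (("L",(.003,.05)),("R",(.003,-.05)),("ring",(.015,0))): print(n,(m+R@l).round(4))
print("circ L",c(296,127,.004)," R",c(466,146,.004),"ring",c(386,117,.025),"bottle",c(300,117,.066),"case",c(487,138,.076))
s,S=rect([(32,353),(327,347),(332,522),(37,526)],.008,"side")
for n,l in (("+40",(0,.04)),("-40",(0,-.04))): print(n,(s+S@l).round(4))
print("ped",c(592,423,.016),c(595,424,.016))
```

```text
acc [0.6181 0.2624 0.008 ] yaw -0.143 size [np.float64(0.189), np.float64(0.095), np.float64(0.19), np.float64(0.093)]
L [0.6282 0.3115]
R [0.6139 0.2125]
ring [0.6329 0.2603]
circ L [0.62850226 0.31063518 0.004     ]  R [0.61446745 0.21150992 0.004     ] ring [0.63090776 0.26068112 0.025     ] bottle [0.62844633 0.31341563 0.066     ] case [0.61323603 0.2139917  0.076     ]
side [0.4503 0.3828 0.008 ] yaw -0.01 size [np.float64(0.171), np.float64(0.101), np.float64(0.17), np.float64(0.1)]
+40 [0.4507 0.4228]
-40 [0.4499 0.3428]
ped [0.45265931 0.14793258 0.016     ] [0.45204452 0.14624428 0.016     ]
```

```bash
cat >> h.py <<'E'
from scipy.spatial.transform import Rotation as Ro
def st():
    s=ctrl.state();R=Ro.from_quat(s["tool_rot"]).as_matrix()
    print("t",round(s["time"],2),"p",(s["ee_pos"]*1e3).round(1),"jaw",np.degrees(np.arctan2(R[1,1],R[0,1])).round(2),"tilt",R[:2,2].round(4),"w",round(s["width"]*1e3,1),"F",s["force"].round(1),"q",s["qpos"].round(2))
    return s["ee_pos"],R
def go(x,y,z):
    p,R=st();print("->",x,y,z,((np.array([x,y,z])-p)@R*1e3).round(1))
E
python3 -c "
from h import *
go(.614,.212,.17)"
```

```text
t 0.7 p [163.5 525.1 231.3] jaw 72.71 tilt [-0.  0.] w 85.0 F [-0.4  0.2 -0.4] q [ 1.05  0.38  1.3   0.    1.46 -0.22]
-> 0.614 0.212 0.17 [-523.3 -165.1   61.3]
```

```bash
python3 -m pendant '[{"travel":[-40,-12.5,0],"dr":[0,0,0],"hand":85},{"travel":[-40,-12.5,0],"dr":[0,0,0],"hand":85},{"travel":[-40,-12.5,0],"dr":[0,0,0],"hand":85},{"travel":[-40,-12.5,0],"dr":[0,0,0],"hand":85},{"travel":[-40,-12.5,0],"dr":[0,0,0],"hand":85},{"travel":[-40,-12.5,0],"dr":[0,0,0],"hand":85},{"travel":[-40,-12.5,0],"dr":[0,0,0],"hand":85},{"travel":[-40,-12.5,0],"dr":[0,0,0],"hand":85}]' 30
python3 -c "
from h import *
go(.614,.212,.17)"
```

```text
time: 1.7
ee_pos: [0.4404, 0.3336, 0.2314]
tool_rot: [0.15, 0.989, 0.0, 0.0]
force: [-0.0, -0.5, -0.7]
width: 0.0846
t 1.7 p [440.4 333.6 231.4] jaw 72.71 tilt [0.0001 0.0001] w 84.6 F [-0.  -0.5 -0.7] q [ 0.43  0.38  1.29  0.    1.47 -0.83]
-> 0.614 0.212 0.17 [-201.9  -64.5   61.4]
```

```bash
python3 -m pendant '[{"travel":[-33.6,-10.7,10],"dr":[0,0,0],"hand":85},{"travel":[-33.6,-10.7,10],"dr":[0,0,0],"hand":85},{"travel":[-33.6,-10.7,10],"dr":[0,0,0],"hand":85},{"travel":[-33.6,-10.7,10],"dr":[0,0,0],"hand":85},{"travel":[-33.6,-10.7,10],"dr":[0,0,0],"hand":85},{"travel":[-32,-10.7,10],"dr":[0,0,0],"hand":85},{"travel":[0,0,0],"dr":[0,0,-9.1],"hand":85},{"travel":[0,0,0],"dr":[0,0,0],"hand":85}]' 30
python3 -c "
from h import *
go(.614,.2125,.045)
import cv2
cv2.imwrite('pics/s1.png',cv2.resize(eyes.get_image('side')[:,:,::-1][160:360,190:460],None,fx=2.9,fy=2.9))"
```

```text
time: 2.7
ee_pos: [0.6113, 0.2136, 0.1711]
tool_rot: [0.072, 0.997, 0.0, -0.0]
force: [-0.1, 0.2, -0.5]
width: 0.0851
t 2.7 p [611.3 213.6 171.1] jaw 81.71 tilt [-0.0004  0.    ] w 85.1 F [-0.1  0.2 -0.5] q [ 0.15  0.6   1.1   0.    1.45 -1.27]
-> 0.614 0.2125 0.045 [ -2.9  -0.7 126.1]
```

View pics/s1.png

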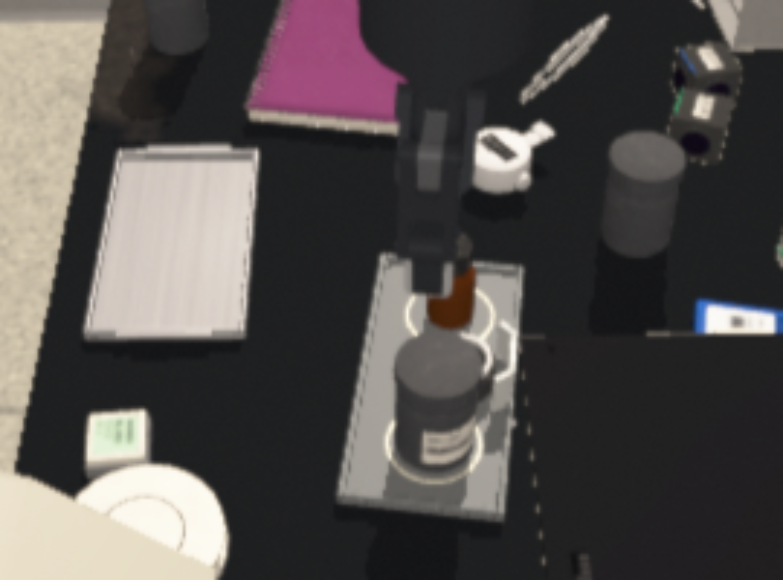

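The gripper is above the case, crop (440,180), with the case clear below it. Descending.

```bash
python3 -m pendant '[{"travel":[-2.9,-0.7,25],"dr":[0,0,0],"hand":85},{"travel":[0,0,25],"dr":[0,0,0],"hand":85},{"travel":[0,0,25],"dr":[0,0,0],"hand":85},{"travel":[0,0,25],"dr":[0,0,0],"hand":85},{"travel":[0,0,25],"dr":[0,0,0],"hand":85},{"travel":[0,0,20],"dr":[0,0,0],"hand":85},{"travel":[0,0,0],"dr":[0,0,0],"hand":70},{"travel":[0,0,0],"dr":[0,0,0],"hand":60}]' 30
python3 -m pendant '[{"travel":[0,0,0],"dr":[0,0,0],"hand":54},{"travel":[0,0,0],"dr":[0,0,0],"hand":50},{"travel":[0,0,0],"dr":[0,0,0],"hand":46},{"travel":[0,0,0],"dr":[0,0,0],"hand":40},{"travel":[0,0,0],"dr":[0,0,0],"hand":35},{"travel":[0,0,0],"dr":[0,0,0],"hand":35},{"travel":[0,0,0],"dr":[0,0,0],"hand":35},{"travel":[0,0,0],"dr":[0,0,0],"hand":35}]' 30
python3 -c "
from h import *
go(.450,.343,.115)"
```

```text
time: 3.75
ee_pos: [0.6144, 0.213, 0.0275]
tool_rot: [0.072, 0.997, 0.0, 0.001]
force: [0.7, -0.5, -0.2]
width: 0.0603
time: 4.75
ee_pos: [0.6144, 0.2128, 0.0272]
tool_rot: [0.071, 0.997, 0.0, 0.001]
force: [-1.0, 0.4, 6.1]
width: 0.047
t 4.75 p [614.4 212.8  27.2] jaw 81.8 tilt [0.0015 0.0002] w 47.0 F [-1.   0.4  6.1] q [ 0.15  0.74  1.26 -0.    1.14 -1.28]
-> 0.45 0.343 0.115 [181.1 105.5 -88. ]
```

```bash
python3 -m pendant '[{"travel":[0,0,-20],"dr":[0,0,0],"hand":35},{"travel":[0,0,-35],"dr":[0,0,0],"hand":35},{"travel":[0,0,-35],"dr":[0,0,0],"hand":35},{"travel":[20,12,0],"dr":[0,0,0],"hand":35},{"travel":[35,20,0],"dr":[0,0,0],"hand":35},{"travel":[40,23,0],"dr":[0,0,0],"hand":35},{"travel":[35,20,0],"dr":[0,0,0],"hand":35},{"travel":[25,15,0],"dr":[0,0,0],"hand":35}]' 30
python3 -c "
from h import *
go(.450,.343,.028)
import cv2
cv2.imwrite('pics/s2.png',cv2.resize(eyes.get_image('side')[:,:,::-1][120:360,190:460],None,fx=2.5,fy=2.5))"
```

```text
time: 5.75
ee_pos: [0.4717, 0.3247, 0.1162]
tool_rot: [0.071, 0.997, -0.0, -0.0]
force: [-0.1, -1.2, -1.2]
width: 0.0471
t 5.75 p [471.7 324.7 116.2] jaw 81.85 tilt [-0.0008 -0.0002] w 47.1 F [-0.1 -1.2 -1.2] q [ 0.4   0.53  1.41  0.    1.21 -1.03]
-> 0.45 0.343 0.028 [24.  15.1 88.2]
```

View pics/s2.png

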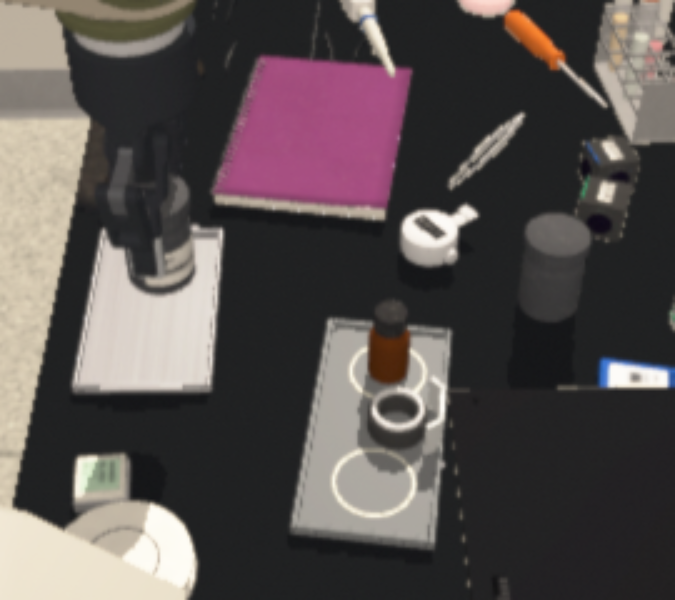

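The case is held upright above the side tray, crop (160,240). Bottle and ring are undisturbed.

```bash
python3 -m pendant '[{"travel":[22,14,0],"dr":[0,0,0],"hand":35},{"travel":[0,0,25],"dr":[0,0,0],"hand":35},{"travel":[0,0,25],"dr":[0,0,0],"hand":35},{"travel":[0,0,22],"dr":[0,0,0],"hand":35},{"travel":[0,0,10],"dr":[0,0,0],"hand":35},{"travel":[0,0,4],"dr":[0,0,0],"hand":35},{"travel":[0,0,2],"dr":[0,0,0],"hand":35},{"travel":[0,0,0],"dr":[0,0,0],"hand":35}]' 30
python3 -c "
from h import *
go(.450,.343,.0265)"
```

```text
time: 6.8
ee_pos: [0.4538, 0.3409, 0.0288]
tool_rot: [0.071, 0.997, 0.0, 0.0]
force: [0.8, 1.1, -0.7]
width: 0.047
t 6.8 p [453.8 340.9  28.8] jaw 81.81 tilt [0.0007 0.0003] w 47.0 F [ 0.8  1.1 -0.7] q [ 0.44  0.63  1.52 -0.    0.99 -0.99]
-> 0.45 0.343 0.0265 [4.  1.5 2.3]
```

```bash
python3 -m pendant '[{"travel":[0,0,1],"dr":[0,0,0],"hand":35},{"travel":[0,0,1],"dr":[0,0,0],"hand":35},{"travel":[0,0,0.5],"dr":[0,0,0],"hand":35},{"travel":[0,0,0],"dr":[0,0,0],"hand":44},{"travel":[0,0,0],"dr":[0,0,0],"hand":50},{"travel":[0,0,0],"dr":[0,0,0],"hand":58},{"travel":[0,0,0],"dr":[0,0,0],"hand":66},{"travel":[0,0,0],"dr":[0,0,0],"hand":66}]' 30
python3 -m pendant '[{"travel":[0,0,-15],"dr":[0,0,0],"hand":66},{"travel":[0,0,-25],"dr":[0,0,0],"hand":66},{"travel":[0,0,-35],"dr":[0,0,0],"hand":66},{"travel":[0,0,-30],"dr":[0,0,0],"hand":66},{"travel":[0,0,0],"dr":[0,0,0],"hand":66},{"travel":[-20,-5,0],"dr":[0,0,0],"hand":66},{"travel":[-35,-7.5,0],"dr":[0,0,0],"hand":66},{"travel":[-40,-7.5,0],"dr":[0,0,0],"hand":66}]' 30
python3 -c "
from h import *
go(.628,.312,.130)"
```

```text
time: 7.8
ee_pos: [0.4535, 0.3408, 0.0258]
tool_rot: [0.071, 0.997, -0.0, -0.0]
force: [0.2, 0.2, -0.3]
width: 0.0657
time: 8.8
ee_pos: [0.5462, 0.3064, 0.1297]
tool_rot: [0.071, 0.997, -0.0, -0.001]
force: [0.4, -0.4, 0.4]
width: 0.0663
t 8.8 p [546.2 306.4 129.7] jaw 81.81 tilt [-0.0018 -0.0007] w 66.3 F [ 0.4 -0.4  0.4] q [ 0.32  0.6   1.23 -0.    1.32 -1.11]
-> 0.628 0.312 0.13 [-80.2  17.2  -0.5]
```

```bash
python3 -m pendant '[{"travel":[-38,8.5,0],"dr":[0,0,0],"hand":58},{"travel":[-30,8.5,0],"dr":[0,0,0],"hand":58},{"travel":[-10,0,0],"dr":[0,0,0],"hand":58},{"travel":[0,0,20],"dr":[0,0,0],"hand":58},{"travel":[0,0,15],"dr":[0,0,0],"hand":58},{"travel":[0,0,0],"dr":[0,0,0],"hand":58},{"travel":[0,0,0],"dr":[0,0,0],"hand":58},{"travel":[0,0,0],"dr":[0,0,0],"hand":58}]' 30
python3 -c "
from h import *
go(.6283,.3115,.026)
import cv2
cv2.imwrite('pics/s3.png',cv2.resize(eyes.get_image('side')[:,:,::-1][120:360,190:460],None,fx=2.5,fy=2.5))
for l in ('oil_bottle','objective_case'): print(l,[(np.round(d['at'],3).tolist(),round(d['conf'],2)) for d in eyes.pinpoint(l,'side')])"
```

```text
time: 9.8
ee_pos: [0.6246, 0.3133, 0.0967]
tool_rot: [0.071, 0.997, 0.0, 0.001]
force: [0.3, 0.3, -0.2]
width: 0.0577
t 9.8 p [624.6 313.3  96.7] jaw 81.81 tilt [0.0013 0.0004] w 57.7 F [ 0.3  0.3 -0.2] q [ 0.3   0.75  1.02  0.    1.37 -1.13]
-> 0.6283 0.3115 0.026 [-3.9 -1.3 70.7]
oil_bottle [([0.629, 0.314, 0.003], 0.87)]
objective_case [([0.43, 0.609, -0.006], 0.91), ([0.756, 0.383, 0.001], 0.85), ([0.452, 0.342, 0.003], 0.76), ([0.449, 0.386, 0.003], 0.57)]
```

View pics/s3.png

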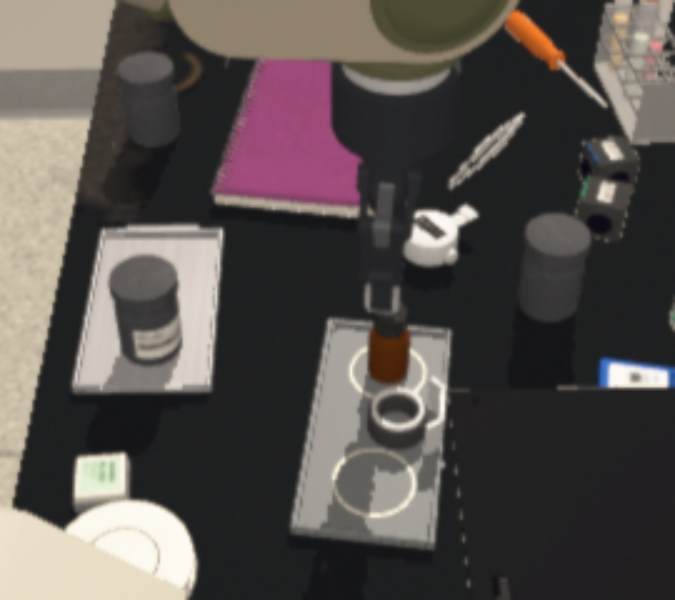

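The case stands upright in the side tray, crop (150,310). The gripper is just above the bottle, crop (388,320).

```bash
python3 -m pendant '[{"travel":[-3.9,-1.3,15],"dr":[0,0,0],"hand":58},{"travel":[0,0,20],"dr":[0,0,0],"hand":58},{"travel":[0,0,20],"dr":[0,0,0],"hand":58},{"travel":[0,0,14],"dr":[0,0,0],"hand":58},{"travel":[0,0,0],"dr":[0,0,0],"hand":58},{"travel":[0,0,0],"dr":[0,0,0],"hand":50},{"travel":[0,0,0],"dr":[0,0,0],"hand":42},{"travel":[0,0,0],"dr":[0,0,0],"hand":36}]' 25
python3 -m pendant '[{"travel":[0,0,0],"dr":[0,0,0],"hand":33},{"travel":[0,0,0],"dr":[0,0,0],"hand":30},{"travel":[0,0,0],"dr":[0,0,0],"hand":27},{"travel":[0,0,0],"dr":[0,0,0],"hand":22},{"travel":[0,0,0],"dr":[0,0,0],"hand":20},{"travel":[0,0,0],"dr":[0,0,0],"hand":20},{"travel":[0,0,0],"dr":[0,0,0],"hand":20},{"travel":[0,0,0],"dr":[0,0,0],"hand":20}]' 25
python3 -c "
from h import *
go(.452,.424,.125)"
```

```text
time: 10.95
ee_pos: [0.6282, 0.3115, 0.0274]
tool_rot: [0.071, 0.997, 0.0, 0.0]
force: [0.1, 0.7, -0.7]
width: 0.0358
time: 11.95
ee_pos: [0.6282, 0.3115, 0.0271]
tool_rot: [0.071, 0.997, 0.0, 0.0]
force: [-0.5, 1.1, 4.1]
width: 0.0283
t 11.95 p [628.2 311.5  27.1] jaw 81.81 tilt [0.0005 0.0003] w 28.3 F [-0.5  1.1  4.1] q [ 0.29  0.82  1.08  0.    1.24 -1.14]
-> 0.452 0.424 0.125 [190.4  86.3 -98. ]
```

```bash
python3 -m pendant '[{"travel":[0,0,-20],"dr":[0,0,0],"hand":20},{"travel":[0,0,-38],"dr":[0,0,0],"hand":20},{"travel":[0,0,-38],"dr":[0,0,0],"hand":20},{"travel":[20,10,0],"dr":[0,0,0],"hand":20},{"travel":[38,17,0],"dr":[0,0,0],"hand":20},{"travel":[42,19,0],"dr":[0,0,0],"hand":20},{"travel":[40,18,0],"dr":[0,0,0],"hand":20},{"travel":[30,14,0],"dr":[0,0,0],"hand":20}]' 25
python3 -m pendant '[{"travel":[18,8,0],"dr":[0,0,0],"hand":20},{"travel":[0,0,20],"dr":[0,0,0],"hand":20},{"travel":[0,0,28],"dr":[0,0,0],"hand":20},{"travel":[0,0,25],"dr":[0,0,0],"hand":20},{"travel":[0,0,10],"dr":[0,0,0],"hand":20},{"travel":[0,0,5],"dr":[0,0,0],"hand":20},{"travel":[0,0,2],"dr":[0,0,0],"hand":20},{"travel":[0,0,0],"dr":[0,0,0],"hand":20}]' 25
python3 -c "
from h import *
go(.452,.424,.026)
import cv2
cv2.imwrite('pics/s4.png',cv2.resize(eyes.get_image('side')[:,:,::-1][180:300,190:350],None,fx=4,fy=4))"
```

```text
time: 12.95
ee_pos: [0.4691, 0.4133, 0.1223]
tool_rot: [0.071, 0.997, -0.001, -0.001]
force: [-0.9, 0.4, -0.1]
width: 0.0281
time: 13.95
ee_pos: [0.4545, 0.4234, 0.0334]
tool_rot: [0.071, 0.997, 0.0, 0.0]
force: [0.5, -0.4, -0.5]
width: 0.0289
t 13.95 p [454.5 423.4  33.4] jaw 81.81 tilt [0.001  0.0005] w 28.9 F [ 0.5 -0.4 -0.5] q [ 0.56  0.7   1.35 -0.    1.1  -0.87]
-> 0.452 0.424 0.026 [2.6 0.2 7.4]
```

View pics/s4.png

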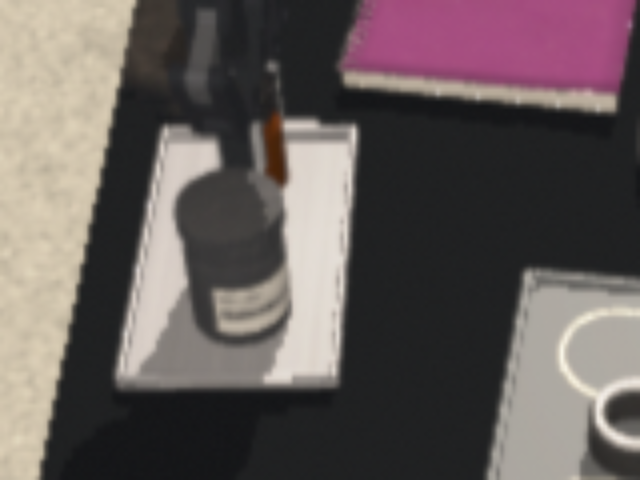

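The bottle hangs upright behind the case, crop (275,150), just above the floor. Lowering and releasing, then going to the ring.

```bash
python3 -m pendant '[{"travel":[0,0,4],"dr":[0,0,0],"hand":20},{"travel":[0,0,2],"dr":[0,0,0],"hand":20},{"travel":[0,0,1.5],"dr":[0,0,0],"hand":20},{"travel":[0,0,0],"dr":[0,0,0],"hand":20},{"travel":[0,0,0],"dr":[0,0,0],"hand":28},{"travel":[0,0,0],"dr":[0,0,0],"hand":36},{"travel":[0,0,0],"dr":[0,0,0],"hand":44},{"travel":[0,0,0],"dr":[0,0,0],"hand":50}]' 25
python3 -m pendant '[{"travel":[0,0,0],"dr":[0,0,0],"hand":50},{"travel":[0,0,-15],"dr":[0,0,0],"hand":50},{"travel":[0,0,-30],"dr":[0,0,0],"hand":50},{"travel":[0,0,-40],"dr":[0,0,0],"hand":50},{"travel":[0,0,-20],"dr":[0,0,0],"hand":50},{"travel":[-25,-20,0],"dr":[0,0,0],"hand":66},{"travel":[-40,-32,0],"dr":[0,0,0],"hand":66},{"travel":[-40,-32,0],"dr":[0,0,0],"hand":66}]' 25
python3 -c "
from h import *
go(.632,.2605,.1)"
```

```text
time: 15.0
ee_pos: [0.4542, 0.4233, 0.0252]
tool_rot: [0.071, 0.997, -0.0, -0.0]
force: [0.0, 0.6, -0.3]
width: 0.05
time: 16.0
ee_pos: [0.5471, 0.3243, 0.1317]
tool_rot: [0.071, 0.997, 0.0, 0.001]
force: [-0.3, 0.7, -0.5]
width: 0.0659
t 16.0 p [547.1 324.3 131.7] jaw 81.86 tilt [0.0015 0.0005] w 65.9 F [-0.3  0.7 -0.5] q [ 0.35  0.61  1.2  -0.    1.34 -1.08]
-> 0.632 0.2605 0.1 [-93.1 -51.2  31.8]
```

```bash
python3 -m pendant '[{"travel":[-38,-22,0],"dr":[0,0,0],"hand":66},{"travel":[-32,-18,0],"dr":[0,0,0],"hand":66},{"travel":[-18,-8,0],"dr":[0,0,0],"hand":66},{"travel":[0,0,15],"dr":[0,0,0],"hand":66},{"travel":[0,0,20],"dr":[0,0,0],"hand":66},{"travel":[0,0,10],"dr":[0,0,0],"hand":66},{"travel":[0,0,0],"dr":[0,0,0],"hand":66},{"travel":[0,0,0],"dr":[0,0,0],"hand":66}]' 25
python3 -c "
from h import *
go(.632,.2605,.1)
import cv2
cv2.imwrite('pics/s5.png',cv2.resize(eyes.get_image('side')[:,:,::-1][180:360,190:400],None,fx=3.3,fy=3.3))
for l in ('oil_bottle','objective_case','adapter_ring'): print(l,[(np.round(d['at'],3).tolist(),round(d['conf'],2)) for d in eyes.pinpoint(l,'side')])"
```

```text
time: 17.0
ee_pos: [0.6265, 0.2655, 0.0861]
tool_rot: [0.071, 0.997, 0.0, 0.001]
force: [-0.6, 0.3, -0.4]
width: 0.0658
t 17.0 p [626.5 265.5  86.1] jaw 81.83 tilt [0.0012 0.0003] w 65.8 F [-0.6  0.3 -0.4] q [ 0.23  0.73  1.1   0.    1.31 -1.2 ]
-> 0.632 0.2605 0.1 [ -6.2  -4.2 -13.8]
oil_bottle [([0.456, 0.42, 0.002], 0.67)]
objective_case [([0.449, 0.344, 0.003], 0.93), ([0.433, 0.61, -0.004], 0.81), ([0.753, 0.383, -0.002], 0.72)]
adapter_ring [([0.629, 0.26, 0.003], 0.85)]
```

View pics/s5.png

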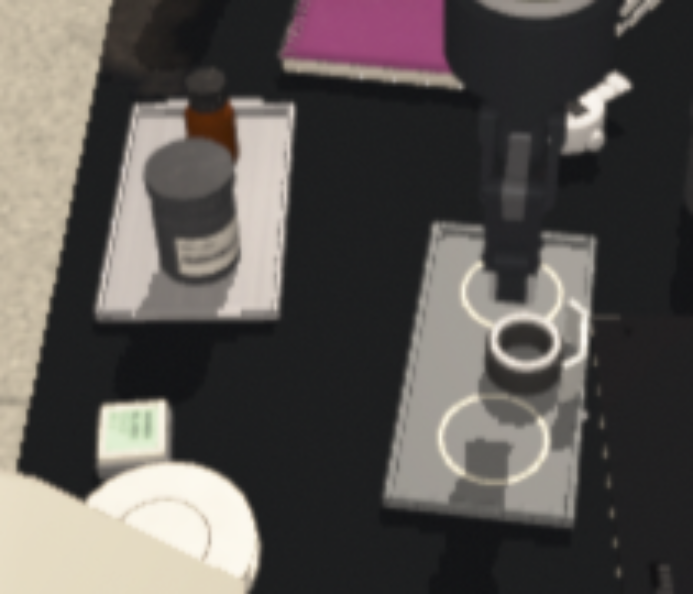

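Case and bottle stand upright in the side tray, crop (192,200) and (210,110). The gripper is above the ring, crop (525,345). Descending to grip it.

```bash
python3 -m pendant '[{"travel":[-5.7,-4.2,0],"dr":[0,0,0],"hand":66},{"travel":[0,0,15],"dr":[0,0,0],"hand":66},{"travel":[0,0,25],"dr":[0,0,0],"hand":66},{"travel":[0,0,20],"dr":[0,0,0],"hand":66},{"travel":[0,0,12],"dr":[0,0,0],"hand":66},{"travel":[0,0,6],"dr":[0,0,0],"hand":66},{"travel":[0,0,2],"dr":[0,0,0],"hand":66},{"travel":[0,0,0],"dr":[0,0,0],"hand":66}]' 25
python3 -c "
from h import *
go(.6315,.2605,.004)"
```

```text
time: 18.2
ee_pos: [0.6317, 0.2602, 0.0058]
tool_rot: [0.071, 0.997, 0.0, 0.0]
force: [-0.0, 0.4, 0.6]
width: 0.0659
t 18.2 p [631.7 260.2   5.8] jaw 81.81 tilt [0.0008 0.0002] w 65.9 F [-0.   0.4  0.6] q [ 0.22  0.82  1.16  0.    1.16 -1.21]
-> 0.6315 0.2605 0.004 [0.2 0.2 1.8]
```

```bash
python3 -m pendant '[{"travel":[0,0,1],"dr":[0,0,0],"hand":60},{"travel":[0,0,0],"dr":[0,0,0],"hand":54},{"travel":[0,0,0],"dr":[0,0,0],"hand":48},{"travel":[0,0,0],"dr":[0,0,0],"hand":45},{"travel":[0,0,0],"dr":[0,0,0],"hand":42},{"travel":[0,0,0],"dr":[0,0,0],"hand":38},{"travel":[0,0,0],"dr":[0,0,0],"hand":32},{"travel":[0,0,0],"dr":[0,0,0],"hand":30}]' 35
python3 -m pendant '[{"travel":[0,0,0],"dr":[0,0,0],"hand":30},{"travel":[0,0,0],"dr":[0,0,0],"hand":30},{"travel":[0,0,-10],"dr":[0,0,0],"hand":30},{"travel":[0,0,-25],"dr":[0,0,0],"hand":30},{"travel":[0,0,-30],"dr":[0,0,0],"hand":30},{"travel":[0,0,-20],"dr":[0,0,0],"hand":30},{"travel":[0,0,0],"dr":[0,0,0],"hand":30},{"travel":[0,0,0],"dr":[0,0,0],"hand":30}]' 35
python3 -c "
from h import *
go(.4522,.147,.085)
import cv2
cv2.imwrite('pics/s6.png',cv2.resize(eyes.get_image('side')[:,:,::-1][180:360,190:400],None,fx=3.3,fy=3.3))
"
```

```text
time: 19.2
ee_pos: [0.6317, 0.2603, 0.0047]
tool_rot: [0.071, 0.997, 0.0, 0.0]
force: [-0.1, 0.5, 5.7]
width: 0.0401
time: 20.2
ee_pos: [0.6309, 0.2599, 0.0881]
tool_rot: [0.071, 0.997, -0.0, -0.001]
force: [-0.7, 0.2, -0.4]
width: 0.0401
t 20.2 p [630.9 259.9  88.1] jaw 81.8 tilt [-0.002  -0.0006] w 40.1 F [-0.7  0.2 -0.4] q [ 0.22  0.73  1.09 -0.    1.33 -1.21]
-> 0.4522 0.147 0.085 [ 160.8 -137.2    3.5]
```

View pics/s6.png

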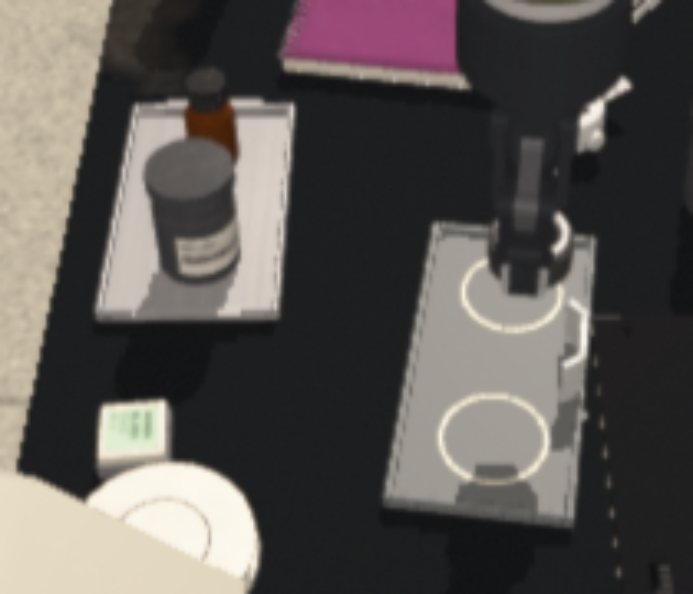

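The ring is held level and clear of the nook, crop (530,250). Before moving toward the microscope I check the clearance there from above.

```bash
python3 -c "
from h import *
import cv2
cv2.imwrite('pics/t7.png',cv2.resize(eyes.get_image('top')[:,:,::-1][180:480,300:640],None,fx=2,fy=2))
"
```

```text
(no output)
```

View pics/t7.png

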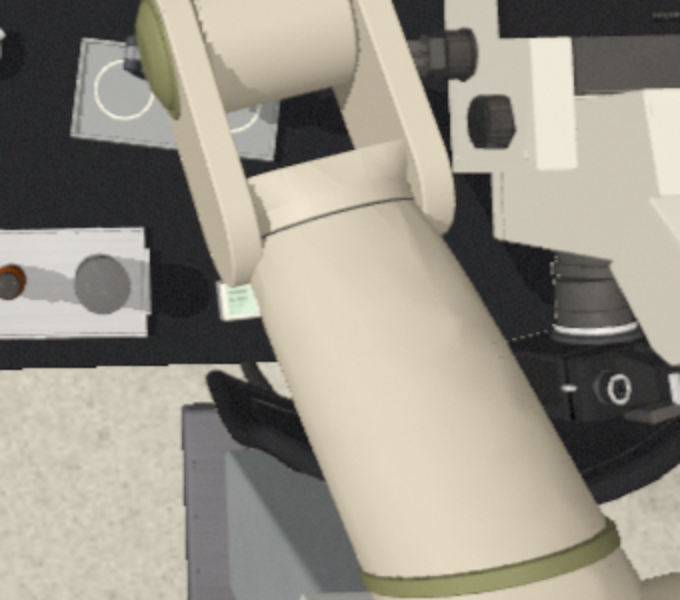

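```bash
python3 -c "
from h import *
for t in ((577,308),(578,345),(550,295),(525,265),(545,240)):
    print(t,[(z,px('top',*t,z)[:2].round(3).tolist(),np.round(proj('side',px('top',*t,z))).tolist()) for z in (.05,.1,.15,.2,.25,.3,.35,.4,.45)])
"
```

```text
(577, 308) [(0.05, [0.467, -0.058], [229.0, 473.0]), (0.1, [0.471, -0.032], [230.0, 434.0]), (0.15, [0.476, -0.006], [231.0, 393.0]), (0.2, [0.481, 0.02], [232.0, 349.0]), (0.25, [0.486, 0.047], [233.0, 302.0]), (0.3, [0.491, 0.073], [235.0, 253.0]), (0.35, [0.496, 0.099], [236.0, 199.0]), (0.4, [0.501, 0.125], [238.0, 142.0]), (0.45, [0.506, 0.151], [239.0, 80.0])]
(578, 345) [(0.05, [0.402, -0.056], [176.0, 472.0]), (0.1, [0.411, -0.03], [178.0, 434.0]), (0.15, [0.419, -0.004], [181.0, 393.0]), (0.2, [0.428, 0.022], [184.0, 349.0]), (0.25, [0.437, 0.048], [187.0, 302.0]), (0.3, [0.445, 0.074], [191.0, 252.0]), (0.35, [0.454, 0.1], [194.0, 199.0]), (0.4, [0.463, 0.126], [198.0, 142.0]), (0.45, [0.471, 0.152], [203.0, 80.0])]
(550, 295) [(0.05, [0.491, -0.012], [252.0, 435.0]), (0.1, [0.494, 0.012], [252.0, 399.0]), (0.15, [0.498, 0.035], [253.0, 361.0]), (0.2, [0.501, 0.058], [253.0, 320.0]), (0.25, [0.504, 0.082], [253.0, 277.0]), (0.3, [0.508, 0.105], [254.0, 231.0]), (0.35, [0.511, 0.128], [254.0, 180.0]), (0.4, [0.515, 0.152], [255.0, 126.0]), (0.45, [0.518, 0.175], [255.0, 68.0])]
(525, 265) [(0.05, [0.545, 0.03], [295.0, 403.0]), (0.1, [0.545, 0.051], [294.0, 370.0]), (0.15, [0.545, 0.072], [293.0, 335.0]), (0.2, [0.546, 0.092], [292.0, 297.0]), (0.25, [0.546, 0.113], [291.0, 256.0]), (0.3, [0.546, 0.134], [290.0, 212.0]), (0.35, [0.546, 0.155], [288.0, 165.0]), (0.4, [0.547, 0.176], [287.0, 114.0]), (0.45, [0.547, 0.197], [286.0, 58.0])]
(545, 240) [(0.05, [0.588, -0.008], [328.0, 431.0]), (0.1, [0.586, 0.015], [326.0, 395.0]), (0.15, [0.583, 0.038], [324.0, 358.0]), (0.2, [0.581, 0.062], [322.0, 317.0]), (0.25, [0.579, 0.085], [320.0, 274.0]), (0.3, [0.577, 0.108], [317.0, 228.0]), (0.35, [0.574, 0.131], [314.0, 178.0]), (0.4, [0.572, 0.154], [312.0, 125.0]), (0.45, [0.57, 0.177], [308.0, 67.0])]
```

```bash
python3 -c "
import cv2
cv2.imwrite('pics/s8.png',cv2.resize(cv2.imread('pics/side0.png')[230:480,0:400],None,fx=2,fy=2))
"
```

```text
(no output)
```

View pics/s8.png

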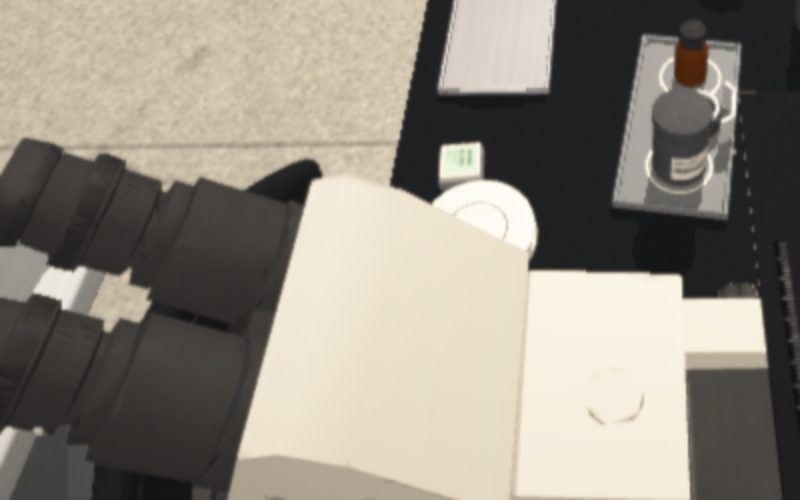

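```bash
python3 -c "
from h import *
from scipy.optimize import least_squares
print(tri((625,360),(157,320)),tri((612,310),(157,320)),tri((550,300),(265,355)),tri((550,268),(265,355)),tri((588,268),(265,355)))
for z in (.15,.2,.25,.3,.35,.4): print(z,np.round(proj('side',(.6246,.3133,z))),np.round(proj('side',(.6246,.2633,z))))
D=[(163.5,525.1,231.3,.381,1.297),(440.4,333.6,231.4,.38,1.29),(611.3,213.6,171.1,.6,1.1),(614.4,212.8,27.2,.74,1.26),(471.7,324.7,116.2,.53,1.41),(453.8,340.9,28.8,.63,1.52),(624.6,313.3,96.7,.75,1.02),(454.5,423.4,33.4,.7,1.35),(631.7,260.2,5.8,.82,1.16)]
D=np.array(D);rho=np.sqrt(D[:,0]**2+D[:,1]**2-117**2)/1e3;z=D[:,2]/1e3;a,b=D[:,3],D[:,3]+D[:,4]
f=lambda p:np.r_[p[0]*np.sin(a)+p[1]*np.sin(b)+p[2]*np.cos(b)+p[4]-rho,p[0]*np.cos(a)+p[1]*np.cos(b)-p[2]*np.sin(b)+p[3]-z]
r=least_squares(f,[.4,.35,0,0,0]);print(r.x.round(3),abs(r.fun).max())
"
```

```text
(array([0.421, 0.004, 0.279]), np.float64(0.0)) (array([0.454, 0.006, 0.279]), np.float64(0.063)) (array([0.502, 0.039, 0.156]), np.float64(0.022)) (array([0.527, 0.037, 0.162]), np.float64(0.026)) (array([0.529, 0.006, 0.211]), np.float64(0.019))
0.15 [345. 207.] [347. 228.]
0.2 [347. 183.] [349. 204.]
0.25 [348. 156.] [350. 177.]
0.3 [349. 126.] [352. 146.]
0.35 [351.  93.] [354. 112.]
0.4 [353.  56.] [356.  74.]
[ 0.533  0.349  0.1   -0.127  0.004] 0.0035470412578270973
```

The head's near corner triangulates to about (0.42, 0.00, 0.28) and the eyepiece to y below 0.035. The tool and fork at y≈0.147 should clear by a few cm, so I go over the pedestal at height.

```bash
python3 -m pendant '[{"travel":[20,-15,0],"dr":[0,0,0],"hand":30},{"travel":[30,-25,0],"dr":[0,0,0],"hand":30},{"travel":[35,-30,0],"dr":[0,0,0],"hand":30},{"travel":[35,-30,0],"dr":[0,0,0],"hand":30},{"travel":[25,-24,0],"dr":[0,0,0],"hand":30},{"travel":[15,-13,0],"dr":[0,0,0],"hand":30},{"travel":[0,0,0],"dr":[0,0,0],"hand":30},{"travel":[0,0,0],"dr":[0,0,0],"hand":30}]' 35
python3 -c "
from h import *
go(.4522,.147,.030)
import cv2
a=eyes.get_image('side')[:,:,::-1];b=eyes.get_image('top')[:,:,::-1]
cv2.imwrite('pics/s9.png',np.hstack([cv2.resize(a[200:420,100:340],None,fx=1.6,fy=1.6),cv2.resize(b[200:420,380:640],None,fx=1.6,fy=1.6)]))
"
```

```text
time: 21.3
ee_pos: [0.4543, 0.1476, 0.0892]
tool_rot: [0.071, 0.997, 0.0, 0.0]
force: [-0.2, -0.0, -0.4]
width: 0.0399
t 21.3 p [454.3 147.6  89.2] jaw 81.81 tilt [0.0004 0.0001] w 39.9 F [-0.2 -0.  -0.4] q [ 0.07  0.42  1.71  0.    1.01 -1.36]
-> 0.4522 0.147 0.03 [ 2.  -0.9 59.2]
```

View pics/s9.png

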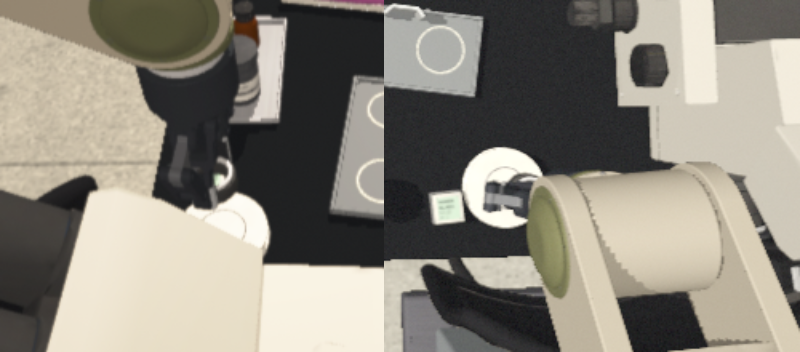

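The side half shows the ring held above the pedestal. The top half shows the arm's fork beside the microscope head without touching it. Descending in stages and watching the torques.

```bash
python3 -m pendant '[{"travel":[2,-0.8,8],"dr":[0,0,0],"hand":30},{"travel":[0,0,10],"dr":[0,0,0],"hand":30},{"travel":[0,0,10],"dr":[0,0,0],"hand":30},{"travel":[0,0,10],"dr":[0,0,0],"hand":30},{"travel":[0,0,10],"dr":[0,0,0],"hand":30},{"travel":[0,0,10],"dr":[0,0,0],"hand":30},{"travel":[0,0,6],"dr":[0,0,0],"hand":30},{"travel":[0,0,0],"dr":[0,0,0],"hand":30}]' 35
python3 -c "
from h import *
go(.4522,.147,.017);print(ctrl.state()['joint_torque'].round(1))
"
```

```text
time: 22.4
ee_pos: [0.4514, 0.1468, 0.025]
tool_rot: [0.071, 0.997, -0.0, -0.0]
force: [-0.2, 0.3, -1.7]
width: 0.0401
t 22.4 p [451.4 146.8  25. ] jaw 81.81 tilt [-0.0007 -0.    ] w 40.1 F [-0.2  0.3 -1.7] q [ 0.06  0.53  1.78  0.    0.83 -1.36]
-> 0.4522 0.147 0.017 [-0.8  0.3  8. ]
[ -0.  -42.1 -13.   -0.   -0.1  -0. ]
```

```bash
python3 -m pendant '[{"travel":[-0.8,0.3,4],"dr":[0,0,0],"hand":30},{"travel":[0,0,3],"dr":[0,0,0],"hand":30},{"travel":[0,0,1],"dr":[0,0,0],"hand":30},{"travel":[0,0,0],"dr":[0,0,0],"hand":30},{"travel":[0,0,0],"dr":[0,0,0],"hand":30},{"travel":[0,0,0],"dr":[0,0,0],"hand":30},{"travel":[0,0,0],"dr":[0,0,0],"hand":30},{"travel":[0,0,0],"dr":[0,0,0],"hand":30}]' 35
python3 -c "
from h import *
go(.4522,.147,.017);print(ctrl.state()['joint_torque'].round(1))
"
```

```text
time: 23.4
ee_pos: [0.4523, 0.147, 0.0173]
tool_rot: [0.071, 0.997, -0.0, -0.0]
force: [0.4, 0.2, -0.5]
width: 0.0399
t 23.4 p [452.3 147.   17.3] jaw 81.81 tilt [-0. -0.] w 39.9 F [ 0.4  0.2 -0.5] q [ 0.06  0.54  1.79 -0.    0.81 -1.36]
-> 0.4522 0.147 0.017 [ 0.1 -0.   0.3]
[  0.  -43.  -12.8  -0.   -0.   -0. ]
```

```bash
python3 -m pendant '[{"travel":[0,0,0.5],"dr":[0,0,0],"hand":30},{"travel":[0,0,0.3],"dr":[0,0,0],"hand":30},{"travel":[0,0,0],"dr":[0,0,0],"hand":37},{"travel":[0,0,0],"dr":[0,0,0],"hand":41},{"travel":[0,0,0],"dr":[0,0,0],"hand":46},{"travel":[0,0,0],"dr":[0,0,0],"hand":52},{"travel":[0,0,0],"dr":[0,0,0],"hand":58},{"travel":[0,0,0],"dr":[0,0,0],"hand":58}]' 30
python3 -m pendant '[{"travel":[0,0,-10],"dr":[0,0,0],"hand":58},{"travel":[0,0,-25],"dr":[0,0,0],"hand":58},{"travel":[0,0,-35],"dr":[0,0,0],"hand":58},{"travel":[0,0,-35],"dr":[0,0,0],"hand":58},{"travel":[0,0,-20],"dr":[0,0,0],"hand":66},{"travel":[-3,30,0],"dr":[0,0,0],"hand":66},{"travel":[-3,45,0],"dr":[0,0,0],"hand":66},{"travel":[-3,50,0],"dr":[0,0,0],"hand":66}]' 30
python3 -c "
from h import *
go(.4538,.341,.1)
import cv2
b=eyes.get_image('top')[:,:,::-1]; cv2.imwrite('pics/t10.png',cv2.resize(b[230:370,270:520],None,fx=3.2,fy=3.2))
for l in ('oil_bottle','objective_case','adapter_ring'): print(l,[(np.round(d['at'],3).tolist(),round(d['conf'],2)) for d in eyes.pinpoint(l,'top')])
"
```

```text
time: 24.4
ee_pos: [0.4523, 0.147, 0.0165]
tool_rot: [0.071, 0.997, -0.0, 0.0]
force: [0.0, -0.2, 0.3]
width: 0.0578
time: 25.4
ee_pos: [0.4793, 0.2706, 0.1425]
tool_rot: [0.072, 0.997, 0.0, 0.0]
force: [0.6, -0.2, 0.1]
width: 0.066
t 25.4 p [479.3 270.6 142.5] jaw 81.75 tilt [0.0009 0.0002] w 66.0 F [ 0.6 -0.2  0.1] q [ 0.3   0.46  1.44 -0.    1.24 -1.13]
-> 0.4538 0.341 0.1 [35.4 66.  42.5]
oil_bottle [([0.453, 0.427, 0.004], 0.68)]
objective_case [([0.455, 0.342, 0.003], 0.93), ([0.763, 0.384, -0.005], 0.8), ([0.434, 0.609, 0.0], 0.72)]
adapter_ring []
```

View pics/t10.png

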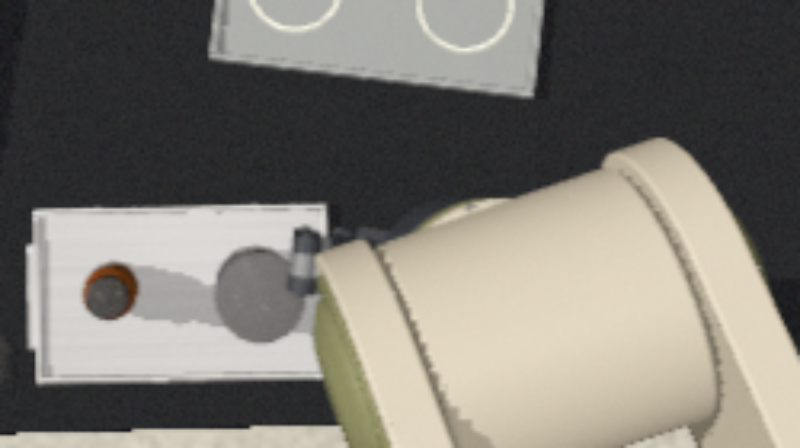

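The case and bottle stand in the side tray, crop (260,295) and (110,290). The ring is hidden by the arm here, so I look for it as I fetch the case.

```bash
python3 -m pendant '[{"travel":[15,30,0],"dr":[0,0,0],"hand":66},{"travel":[18,32,0],"dr":[0,0,0],"hand":66},{"travel":[0,0,0],"dr":[0,0,0],"hand":66},{"travel":[0,0,15],"dr":[0,0,0],"hand":66},{"travel":[0,0,15],"dr":[0,0,0],"hand":66},{"travel":[0,0,0],"dr":[0,0,0],"hand":66},{"travel":[0,0,0],"dr":[0,0,0],"hand":66},{"travel":[0,0,0],"dr":[0,0,0],"hand":66}]' 30
python3 -c "
from h import *
go(.4538,.341,.0258)
import cv2
a=eyes.get_image('side')[:,:,::-1]
b=eyes.get_image('top')[:,:,::-1]; cv2.imwrite('pics/t11.png',np.hstack([cv2.resize(a[270:370,190:290],None,fx=4,fy=4),cv2.resize(b[270:370,395:495],None,fx=4,fy=4)]))
for l in ('oil_bottle','objective_case','adapter_ring'): print(l,[(np.round(d['at'],3).tolist(),round(d['conf'],2)) for c in ('side','top') for d in eyes.pinpoint(l,c)])
"
```

```text
time: 26.6
ee_pos: [0.4555, 0.3355, 0.1119]
tool_rot: [0.071, 0.997, 0.0, 0.0]
force: [-0.8, 0.2, -0.1]
width: 0.0663
t 26.6 p [455.5 335.5 111.9] jaw 81.8 tilt [0.0008 0.0003] w 66.3 F [-0.8  0.2 -0.1] q [ 0.43  0.52  1.44 -0.    1.19 -1.  ]
-> 0.4538 0.341 0.0258 [ 2.5  5.1 86.1]
oil_bottle [([0.455, 0.422, 0.001], 0.63), ([0.453, 0.147, 0.003], 0.23), ([0.453, 0.428, 0.006], 0.7), ([0.453, 0.384, -0.0], 0.58)]
objective_case [([0.451, 0.342, -0.0], 0.9), ([0.43, 0.61, -0.006], 0.46), ([0.434, 0.605, 0.0], 0.82), ([0.759, 0.382, -0.001], 0.78), ([0.456, 0.342, 0.003], 0.64)]
adapter_ring [([0.452, 0.148, 0.015], 0.61), ([0.456, 0.147, 0.014], 0.86)]
```

View pics/t11.png

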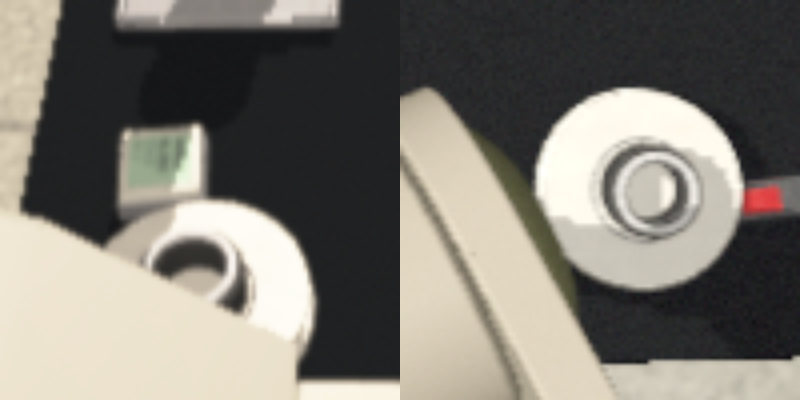

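The ring lies flat, centred in the dark circle: right half, ring (650,190), circle (651,188). Next I return the case.

```bash
python3 -m pendant '[{"travel":[2.3,5,10],"dr":[0,0,0],"hand":66},{"travel":[0,0,25],"dr":[0,0,0],"hand":66},{"travel":[0,0,25],"dr":[0,0,0],"hand":66},{"travel":[0,0,17],"dr":[0,0,0],"hand":66},{"travel":[0,0,8],"dr":[0,0,0],"hand":66},{"travel":[0,0,0],"dr":[0,0,0],"hand":60},{"travel":[0,0,0],"dr":[0,0,0],"hand":54},{"travel":[0,0,0],"dr":[0,0,0],"hand":50}]' 30
python3 -m pendant '[{"travel":[0,0,0],"dr":[0,0,0],"hand":47},{"travel":[0,0,0],"dr":[0,0,0],"hand":44},{"travel":[0,0,0],"dr":[0,0,0],"hand":40},{"travel":[0,0,0],"dr":[0,0,0],"hand":35},{"travel":[0,0,0],"dr":[0,0,0],"hand":35},{"travel":[0,0,0],"dr":[0,0,0],"hand":35},{"travel":[0,0,0],"dr":[0,0,0],"hand":35},{"travel":[0,0,0],"dr":[0,0,0],"hand":35}]' 30
python3 -c "
from h import *
go(.6143,.2125,.115)"
```

```text
time: 28.0
ee_pos: [0.4539, 0.341, 0.0271]
tool_rot: [0.071, 0.997, 0.0, 0.001]
force: [0.0, 0.8, 1.2]
width: 0.0497
time: 29.0
ee_pos: [0.454, 0.341, 0.0272]
tool_rot: [0.071, 0.997, 0.0, 0.001]
force: [-1.0, -0.3, 6.4]
width: 0.0472
t 29.0 p [454.  341.   27.2] jaw 81.81 tilt [0.0013 0.0006] w 47.2 F [-1.  -0.3  6.4] q [ 0.44  0.63  1.52 -0.    0.99 -0.99]
-> 0.6143 0.2125 0.115 [-177.1 -104.3  -87.6]
```

```bash
python3 -m pendant '[{"travel":[0,0,-20],"dr":[0,0,0],"hand":35},{"travel":[0,0,-35],"dr":[0,0,0],"hand":35},{"travel":[0,0,-33],"dr":[0,0,0],"hand":35},{"travel":[-20,-12,0],"dr":[0,0,0],"hand":35},{"travel":[-35,-20,0],"dr":[0,0,0],"hand":35},{"travel":[-40,-24,0],"dr":[0,0,0],"hand":35},{"travel":[-35,-20,0],"dr":[0,0,0],"hand":35},{"travel":[-30,-18,0],"dr":[0,0,0],"hand":35}]' 30
python3 -m pendant '[{"travel":[-17,-10,0],"dr":[0,0,0],"hand":35},{"travel":[0,0,0],"dr":[0,0,0],"hand":35},{"travel":[0,0,20],"dr":[0,0,0],"hand":35},{"travel":[0,0,25],"dr":[0,0,0],"hand":35},{"travel":[0,0,20],"dr":[0,0,0],"hand":35},{"travel":[0,0,12],"dr":[0,0,0],"hand":35},{"travel":[0,0,0],"dr":[0,0,0],"hand":35},{"travel":[0,0,0],"dr":[0,0,0],"hand":35}]' 30
python3 -c "
from h import *
go(.6143,.2125,.0282)"
```

```text
time: 30.0
ee_pos: [0.5999, 0.2227, 0.1127]
tool_rot: [0.072, 0.997, -0.0, -0.001]
force: [0.8, 0.5, -0.8]
width: 0.0469
time: 31.0
ee_pos: [0.6143, 0.213, 0.0384]
tool_rot: [0.071, 0.997, 0.0, 0.001]
force: [0.5, 0.3, -0.7]
width: 0.0472
t 31.0 p [614.3 213.   38.4] jaw 81.83 tilt [0.0014 0.0003] w 47.2 F [ 0.5  0.3 -0.7] q [ 0.15  0.73  1.25  0.    1.16 -1.28]
-> 0.6143 0.2125 0.0282 [-0.1 -0.5 10.2]
```

```bash
python3 -m pendant '[{"travel":[0,-0.5,5],"dr":[0,0,0],"hand":35},{"travel":[0,0,3],"dr":[0,0,0],"hand":35},{"travel":[0,0,1.5],"dr":[0,0,0],"hand":35},{"travel":[0,0,1],"dr":[0,0,0],"hand":35},{"travel":[0,0,0.5],"dr":[0,0,0],"hand":35},{"travel":[0,0,0],"dr":[0,0,0],"hand":35},{"travel":[0,0,0],"dr":[0,0,0],"hand":44},{"travel":[0,0,0],"dr":[0,0,0],"hand":50}]' 30
python3 -m pendant '[{"travel":[0,0,0],"dr":[0,0,0],"hand":58},{"travel":[0,0,0],"dr":[0,0,0],"hand":66},{"travel":[0,0,-15],"dr":[0,0,0],"hand":66},{"travel":[0,0,-35],"dr":[0,0,0],"hand":66},{"travel":[0,0,-35],"dr":[0,0,0],"hand":66},{"travel":[0,0,-25],"dr":[0,0,0],"hand":66},{"travel":[25,25,0],"dr":[0,0,0],"hand":60},{"travel":[35,40,0],"dr":[0,0,0],"hand":60}]' 30
python3 -c "
from h import *
go(.4542,.4233,.12)"
```

```text
time: 32.0
ee_pos: [0.6143, 0.2122, 0.027]
tool_rot: [0.071, 0.997, 0.0, 0.001]
force: [0.5, -0.6, 0.2]
width: 0.0499
time: 33.0
ee_pos: [0.564, 0.2849, 0.1379]
tool_rot: [0.073, 0.997, 0.0, 0.001]
force: [0.5, 0.5, -0.5]
width: 0.06
t 33.0 p [564.  284.9 137.9] jaw 81.67 tilt [0.0018 0.0004] w 60.0 F [ 0.5  0.5 -0.5] q [ 0.28  0.6   1.2  -0.    1.34 -1.14]
-> 0.4542 0.4233 0.12 [128.7 121.   17.8]
```

```bash
python3 -m pendant '[{"travel":[36,34,0],"dr":[0,0,0],"hand":56},{"travel":[40,38,0],"dr":[0,0,0],"hand":56},{"travel":[32,30,0],"dr":[0,0,0],"hand":56},{"travel":[17,15,0],"dr":[0,0,0],"hand":56},{"travel":[0,0,20],"dr":[0,0,0],"hand":56},{"travel":[0,0,20],"dr":[0,0,0],"hand":56},{"travel":[0,0,0],"dr":[0,0,0],"hand":56},{"travel":[0,0,0],"dr":[0,0,0],"hand":56}]' 25
python3 -c "
from h import *
go(.4542,.4233,.0262)"
```

```text
time: 34.0
ee_pos: [0.4575, 0.4186, 0.0976]
tool_rot: [0.072, 0.997, 0.0, 0.001]
force: [-0.2, -0.1, 0.2]
width: 0.0559
t 34.0 p [457.5 418.6  97.6] jaw 81.77 tilt [0.0013 0.0007] w 55.9 F [-0.2 -0.1  0.2] q [ 0.55  0.62  1.29 -0.    1.23 -0.88]
-> 0.4542 0.4233 0.0262 [ 4.1  4.1 71.4]
```

```bash
python3 -m pendant '[{"travel":[4,4,10],"dr":[0,0,0],"hand":56},{"travel":[0,0,20],"dr":[0,0,0],"hand":56},{"travel":[0,0,20],"dr":[0,0,0],"hand":56},{"travel":[0,0,14],"dr":[0,0,0],"hand":56},{"travel":[0,0,7],"dr":[0,0,0],"hand":56},{"travel":[0,0,0],"dr":[0,0,0],"hand":50},{"travel":[0,0,0],"dr":[0,0,0],"hand":42},{"travel":[0,0,0],"dr":[0,0,0],"hand":36}]' 25
python3 -m pendant '[{"travel":[0,0,0],"dr":[0,0,0],"hand":32},{"travel":[0,0,0],"dr":[0,0,0],"hand":29},{"travel":[0,0,0],"dr":[0,0,0],"hand":26},{"travel":[0,0,0],"dr":[0,0,0],"hand":22},{"travel":[0,0,0],"dr":[0,0,0],"hand":20},{"travel":[0,0,0],"dr":[0,0,0],"hand":20},{"travel":[0,0,0],"dr":[0,0,0],"hand":20},{"travel":[0,0,0],"dr":[0,0,0],"hand":20}]' 25
python3 -c "
from h import *
go(.6282,.3112,.12)"
```

```text
time: 35.0
ee_pos: [0.4536, 0.4234, 0.0261]
tool_rot: [0.071, 0.997, 0.0, 0.0]
force: [-0.2, -0.1, 0.1]
width: 0.036
time: 36.0
ee_pos: [0.4536, 0.4233, 0.0259]
tool_rot: [0.071, 0.997, 0.0, 0.0]
force: [-0.3, 0.4, 4.5]
width: 0.0287
t 36.0 p [453.6 423.3  25.9] jaw 81.81 tilt [0.0006 0.0004] w 28.7 F [-0.3  0.4  4.5] q [ 0.56  0.7   1.36  0.    1.08 -0.87]
-> 0.6282 0.3112 0.12 [-188.9  -86.1  -94. ]
```

```bash
python3 -m pendant '[{"travel":[0,0,-20],"dr":[0,0,0],"hand":20},{"travel":[0,0,-38],"dr":[0,0,0],"hand":20},{"travel":[0,0,-37],"dr":[0,0,0],"hand":20},{"travel":[-22,-10,0],"dr":[0,0,0],"hand":20},{"travel":[-38,-17,0],"dr":[0,0,0],"hand":20},{"travel":[-42,-19,0],"dr":[0,0,0],"hand":20},{"travel":[-40,-18,0],"dr":[0,0,0],"hand":20},{"travel":[-30,-14,0],"dr":[0,0,0],"hand":20}]' 25
python3 -m pendant '[{"travel":[-17,-8,0],"dr":[0,0,0],"hand":20},{"travel":[0,0,0],"dr":[0,0,0],"hand":20},{"travel":[0,0,20],"dr":[0,0,0],"hand":20},{"travel":[0,0,30],"dr":[0,0,0],"hand":20},{"travel":[0,0,22],"dr":[0,0,0],"hand":20},{"travel":[0,0,12],"dr":[0,0,0],"hand":20},{"travel":[0,0,0],"dr":[0,0,0],"hand":20},{"travel":[0,0,0],"dr":[0,0,0],"hand":20}]' 25
python3 -c "
from h import *
go(.6282,.3112,.0269)"
```

```text
time: 37.0
ee_pos: [0.614, 0.3192, 0.1184]
tool_rot: [0.072, 0.997, -0.001, -0.001]
force: [-0.2, 0.1, -0.4]
width: 0.0285
time: 38.0
ee_pos: [0.6285, 0.3116, 0.0376]
tool_rot: [0.071, 0.997, 0.0, 0.001]
force: [-0.3, -0.4, -0.5]
width: 0.0286
t 38.0 p [628.5 311.6  37.6] jaw 81.83 tilt [0.0016 0.0005] w 28.6 F [-0.3 -0.4 -0.5] q [ 0.29  0.81  1.07  0.    1.26 -1.14]
-> 0.6282 0.3112 0.0269 [ 0.2 -0.4 10.7]
```

```bash
python3 -m pendant '[{"travel":[0,-0.4,5],"dr":[0,0,0],"hand":20},{"travel":[0,0,3],"dr":[0,0,0],"hand":20},{"travel":[0,0,1.5],"dr":[0,0,0],"hand":20},{"travel":[0,0,1],"dr":[0,0,0],"hand":20},{"travel":[0,0,0.5],"dr":[0,0,0],"hand":20},{"travel":[0,0,0],"dr":[0,0,0],"hand":20},{"travel":[0,0,0],"dr":[0,0,0],"hand":27},{"travel":[0,0,0],"dr":[0,0,0],"hand":34}]' 25
python3 -m pendant '[{"travel":[0,0,0],"dr":[0,0,0],"hand":44},{"travel":[0,0,0],"dr":[0,0,0],"hand":50},{"travel":[0,0,-15],"dr":[0,0,0],"hand":50},{"travel":[0,0,-35],"dr":[0,0,0],"hand":50},{"travel":[0,0,-40],"dr":[0,0,0],"hand":50},{"travel":[0,0,-40],"dr":[0,0,0],"hand":50},{"travel":[40,25,0],"dr":[0,0,0],"hand":50},{"travel":[50,30,0],"dr":[0,0,0],"hand":50}]' 25
python3 -m pendant '[{"travel":[45,45,0],"dr":[0,0,0],"hand":50},{"travel":[45,45,0],"dr":[0,0,0],"hand":50},{"travel":[45,45,0],"dr":[0,0,0],"hand":50},{"travel":[40,40,0],"dr":[0,0,0],"hand":50},{"travel":[0,0,0],"dr":[0,0,0],"hand":50},{"travel":[0,0,0],"dr":[0,0,0],"hand":50},{"travel":[0,0,0],"dr":[0,0,0],"hand":50},{"travel":[0,0,0],"dr":[0,0,0],"hand":50}]' 25
python3 -c "
from h import *
st()
import cv2
a=eyes.get_image('side')[:,:,::-1];b=eyes.get_image('top')[:,:,::-1]; cv2.imwrite('pics/f.png',np.hstack([cv2.resize(a[190:390,190:390],None,fx=2,fy=2),cv2.resize(b[180:380,310:510],None,fx=2,fy=2)]))
for l in ('oil_bottle','objective_case','adapter_ring'): print(l,[(np.round(d['at'],3).tolist(),round(d['conf'],2)) for c in ('side','top') for d in eyes.pinpoint(l,c)])
"
```

```text
time: 39.0
ee_pos: [0.6283, 0.3108, 0.0258]
tool_rot: [0.071, 0.997, 0.0, 0.0]
force: [0.4, -0.4, -0.3]
width: 0.0343
time: 40.0
ee_pos: [0.5467, 0.3782, 0.157]
tool_rot: [0.072, 0.997, 0.001, 0.001]
force: [-0.9, 0.8, -0.1]
width: 0.0502
time: 41.0
ee_pos: [0.4016, 0.5726, 0.1558]
tool_rot: [0.072, 0.997, 0.0, 0.0]
force: [0.7, 0.1, 0.7]
width: 0.0502
t 41.0 p [401.6 572.6 155.8] jaw 81.72 tilt [0.0002 0.0001] w 50.2 F [0.7 0.1 0.7] q [ 0.79  0.7   0.94 -0.    1.5  -0.64]
oil_bottle [([0.631, 0.309, 0.005], 0.81), ([0.628, 0.312, 0.009], 0.82)]
objective_case [([0.43, 0.612, -0.006], 0.98), ([0.753, 0.385, 0.001], 0.72), ([0.612, 0.211, 0.002], 0.69), ([0.617, 0.213, 0.001], 0.9), ([0.761, 0.381, -0.006], 0.64), ([0.437, 0.606, 0.001], 0.57)]
adapter_ring [([0.449, 0.152, 0.018], 0.84), ([0.456, 0.144, 0.018], 0.56)]
```

View pics/f.png

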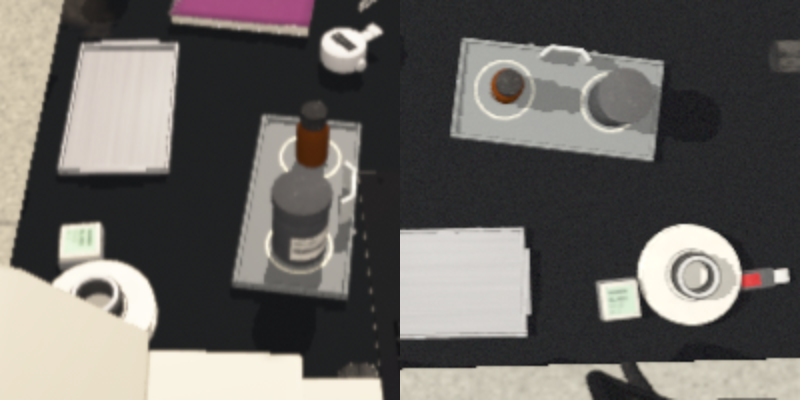

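The final view shows the bottle on its left mark (505,88) and the case on its right mark (620,98), both upright. The ring is centred on the pedestal (695,275) and the side tray is empty. Handing in.

```bash
python3 -c "
from station import ctrl
print(ctrl.hand_in())"
```

```text
the job is handed in; nothing more can be done
None
```

The job is finished and handed in, at about 41 s on the robot's clock. I stood the case and then the bottle in the side tray, set the ring on the pedestal, and then put the case and the bottle back on their marks.

- **Ring:** the last pictures show it flat and centred in the dark circle. The two cameras' estimates of its position differ from each other by about 8–10 mm. I released it within 1 mm of the middle I measured.
- **Case and bottle:** both stand upright in their white circles. The detections agree with the starting spots to about 3 mm.
- **Arm:** at the last check it stood about 15 cm above the bench, away from the trays and the pedestal. The force readings I took never went above about 7 N.
- **Clearance by the microscope:** I only estimated this gap, at 1–4 cm. Neither the pictures nor the joint torques showed any contact.

No check failed.

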